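# Put the mate table right: swap four things onto their own places

### The job

Someone wiped the table and put four things back on each other's places: stand the calabash gourd in the steel wire stand, the clip-top glass jar in the middle of the orange plate, the yellow caddy in the middle of the round cork mat, and the steel milk jug in the middle of the blue tile trivet. Every place is taken at the start, so park things on a bare patch of the tabletop as needed; one thing to a place, all of them set down upright and never tipped over on the way. Leave the biscuit tin and the bombilla where they are.

Things in the scene. Friction and masses are not known exactly. Their poses are not given: they have to be found in the camera images.
- gourd: Loose brown calabash mate cup, pear-shaped, open, 110 mm high, 0.13-0.21 kg. Origin: centre of its underside, z up. Foot 40 mm across, belly 76 mm at z 42 mm, waist 50 mm at z 80-86 mm, plain steel collar, a cylinder 55 mm across from z 90 to 110 mm. Stands on its foot but tips easily; grip the collar from above, any direction. Starts on the plate or the cork mat.
- jug: Loose small open steel milk jug, round, 62 mm across, 80 mm high, 0.14-0.24 kg. Origin: centre of its underside, z up. Handle on its +x side out to 61 mm from the axis (z 18 to 72 mm), short spout on its -x side to 41 mm at the rim. Grip the body from above, fingers on its +y and -y sides (62 mm). Starts on the plate or the cork mat.
- jar: Loose clip-top glass jar, red seal, empty, shut, 104 mm high, 0.29-0.47 kg. Origin: centre of its underside, z up. Body 64 mm across up to z 70 mm, neck 58 mm at z 80 mm, glass lid 58 mm across. Wire clip on its +x side to 36 mm from the axis, wire hinge on its -x side. Grip the body from above, fingers on its +y and -y sides (64 mm). Starts on top of the stand's ring or on the trivet.
- caddy: Loose yellow plastic caddy, rounded square box 64 x 64 mm, lid 66 x 66 mm (z 66 to 78 mm), 0.17-0.28 kg. Origin: centre of its underside, z up, sides along x and y. White knob on the lid, a bar 34 x 11 mm, up to z 100 mm; it turns stiffly and need not be turned. Grip the box from above across two facing sides (64-66 mm). Starts on top of the stand's ring or on the trivet.
- stand: Fixed steel wire stand, the gourd's place: upper ring of 5 mm wire, 58 mm mean diameter, top 24 mm above the table, three splayed legs, ground ring 109 mm across. Origin: on the table under the ring's centre, z up. The gourd's foot goes inside the ring till its belly rests on it; its origin is then about 11.5 mm above the table. Flat things rest on the ring at 24 mm.
- plate: Fixed (non-slip) round orange melamine plate, the jar's own place: 144 mm across, rim 16 mm high, flat inner floor about 100 mm across and 8 mm above the table. Origin: on the table under its centre, z up.
- mat: Fixed (non-slip) round cork mat, the caddy's own place: 110 mm across, top 8 mm above the table. Origin: on the table under its centre, z up.
- trivet: Fixed (non-slip) square trivet, a glossy blue tile in a wooden frame, the milk jug's own place: 112 x 112 mm, top 24 mm above the table. Origin: on the table under its centre, z up, sides along its x and y.
- tin: Bystander: loose round biscuit tin, white with a red lid, 97 mm across, 50 mm high. Origin: centre of its underside. Leave it alone.
- bombilla: Bystander: loose steel bombilla (drinking straw) lying on the table beyond the other things, 190 mm long along its x, 18 mm wide and 10 mm high. Origin: mid-length, on the table. Leave it alone.

How it is judged:
At the end, for the whole second after the job is handed in: Gourd in the stand: within 10 mm of its centre, underside 7.5 to 15.5 mm above the table. Jar on plate, caddy on mat, jug on trivet: within 15 mm of the centre, at that place's height within 4 mm. All upright within 0.12 rad and at rest (horizontal distance between gourd and stand below 0.01 m and z of gourd in the frame of stand between 0.0075 and 0.0155 m and angle between each of gourd, jar, caddy, jug's own z axis and vertical below 0.12 rad and linear speed of each of gourd, jar, caddy, jug below 0.02 m/s and angular speed of each of gourd, jar, caddy, jug below 0.2 rad/s and horizontal distance between jar and plate below 0.015 m and z of jar in the frame of plate between 0.004 and 0.012 m and horizontal distance between caddy and mat below 0.015 m and z of caddy in the frame of mat between 0.004 and 0.012 m and horizontal distance between jug and trivet below 0.015 m and z of jug in the frame of trivet between 0.02 and 0.028 m); the robot touches nothing.
It fails at once if the gourd, jug, jar or caddy is tipped more than 0.7 rad (40 degrees) (angle between any of gourd, jar, caddy, jug's own z axis and vertical above 0.7 rad).
It fails at once if the biscuit tin or the bombilla is moved more than 20 mm (distance of any of tin, bombilla from where it was at the start of the episode above 0.02 m).
It also fails if it takes over 128 s, if anything falls off the work surface, if the arm or the gripper's body presses on something with over 40 N, if the wrist force passes 120 N, or if a joint passes its speed limit or range.

### The arm

A 6-joint arm with a two-finger parallel gripper is mounted at the origin on the work surface. World frame = base frame: x ahead of the robot, y to its left, z up, the work surface at z = 0. Lengths are in m, angles in rad, forces in N, time in s.
With the tool pointing down it reaches from about 0.25 to 0.775 m from the base axis. Payload 4 kg.
Tool frame: the origin (TCP) lies between the finger pads; the fingertips stand 14 mm ahead of it and the grasp point (between the pads) lies 5 mm behind it (nose_length is the distance from the TCP to the fingertips, in m); z points along the fingers, y is the line along which they close (so a half turn about z gives the same grasp; the last joint's range is limited). The gripper opens to 94 mm and grips with 3 to 60 N. Pads are 16 mm wide; open, the fingers measure 119 mm over their backs; the gripper's body (75 mm by 177 mm) begins 78 mm behind the grasp point.
Start: joints at [-1.362, 0.087, 1.371, -0, 1.684, -0.103], TCP at [0.169, -0.523, 0.22] pointing down, gripper open.
Joint ranges: [-3.1, 3.1], [-0.76, 2.03], [0.27, 2.55], [-1.08, 4.22], [0.17, 2.65], [-2.57, 2.57]. Speed limits (rad/s): [2.79, 2.79, 3.14, 3.14, 3.14, 3.14].

### API

Orientations are given as [roll, pitch, yaw] about the fixed x, y, z axes, in that order (R = Rz(yaw) Ry(pitch) Rx(roll)).
In Python, from bench import * gives the robot as it stands.
- The arm moves only by the tool move_arm, never from a script. Its argument "steps" is one flat list of numbers, 7 for each row, row after row: the turn, a rotation vector about the world's x, y, z in rad, then the shift along the world's x, y, z in m, then the opening, from 0 (shut) to 1 (fully open). A call has 1 to 12 rows; each row is the pose to reach, as a shift and turn from the pose commanded when the call began; what a row does not reach only later rows make up. A row lasts 1/10 s, in which the tool goes at most 50 mm and 8.59 degrees, less where a joint would pass 70% of its speed; a pose out of reach is approached as far as the arm can. A call with a gripper value outside its range is refused whole. The fingers move at their own pace and stop on an object; the grip force is fixed at half the most. Time passes only in rows, so rows that repeat a pose let the fingers close. It gives the time, the measured TCP pose, the force, the opening and the grip force at its end, in the units of the state.
- get_obs(): the state, without advancing time (a new reading comes with each control period).
- snapshot(name): name is "scene" or "top" or "wrist"; returns (picture, depth): 400x640x3 uint8, red, green, blue; 400x640 float32, m along the optical axis (not along the pixel's ray), 0 where there is no reading.
- camera_model(name): a dict with "fx", "fy", "cx", "cy" (pixels), "rvec" (rotation vector, rad) and "tvec" (3), from world to camera coordinates, as OpenCV has them. Camera axes: x right, y down, z forward; pixel columns grow to the right and rows downward; lengths in m; the calibration is good to about 2 mm. The wrist camera is an equidistant fisheye: a pixel r from the principal point sees the ray r / f radians off the axis. A picture is of the moment at which its call begins: read the wrist's pose just before it. camera_model takes no time and is no camera call; for the wrist camera it gives the pose at the moment of the call.
- close_job(): hands the job in; it is judged then, once.
Trained networks look in the newest picture that a camera, given by its name, has taken for a name from the list of things; names that differ only in an ending like _2 or _b are one class to them, and where a whole thing is asked for, a point or a joint stands for the part that bears it (a point fixed in the world has none). Each returns a list of dicts, best first, with "score" (0 to 1); they miss things now and then, are a little off and sometimes report something else, mostly with a low value. They report only what shows in the picture. A call takes as long as a camera call.
- silhouettes(camera, target): "pixels" (400x640 bool, what is visible of it) and "uv" ([column, row] in pixels, amid what is visible of it).
- spot_point(camera, target): "uv" ([column, row] in pixels: a listed point, or the origin of a listed thing).
The state is a dict: "time": time; "joint_positions": joint angles; "qvel": joint speeds; "joint_torque": joint torques, N m; "tool_pos": TCP position; "ee_rot": TCP orientation; "wrist_force": force on the tool from outside, world axes, zero at the start; "wrist_torque": the same for the moment, N m; "width": finger opening in m; "finger_force": force on a finger pad.
Only numpy, scipy, OpenCV 4.12 (cv2) and the standard library are available. Lean on these libraries where they do the work, as an engineer would, in place of code of your own. Each camera call takes 0.05 s, during which the arm holds its last target. There are 200 camera calls.

## Working session

There is one attempt and no reset: what is moved stays moved. The work goes in short steps, Python scripts to look and compute and a tool call to move; the robot and the scene stay as the last step left them, time stands still between calls to the robot, and variables do not carry over. Pictures are saved under pics/ and viewed, at most 14 in all, crops included, and the job is handed in when it is done.

Besides the shell and the picture viewer there is one more tool, called after "Emit:" as name(argument=value, ...) on one line, values as JSON. move_arm: Moves the arm, as the interface text tells. Its arguments: {"type":"object","properties":{"steps":{"type":"array"}},"required":["steps"]}

```bash
mkdir -p pics; ls
cat > h.py <<'E'
from bench import *
import numpy as np, cv2
def cam(n):
    m=camera_model(n); R=cv2.Rodrigues(np.array(m["rvec"],float))[0]; return m,R,np.array(m["tvec"],float)
def back(n,uv,d,c=None):
    m,R,t=c or cam(n); uv=np.atleast_2d(uv).astype(float); d=np.atleast_1d(d)
    x=(uv[:,0]-m["cx"])/m["fx"]; y=(uv[:,1]-m["cy"])/m["fy"]
    return (np.c_[x*d,y*d,d]-t)@R
def cloud(n,mask,depth,c=None):
    v,u=np.nonzero(mask&(depth>0)); return back(n,np.c_[u,v],depth[v,u],c)
E
python3 - <<'E'
from h import *
o=get_obs();print(o["time"],o["tool_pos"],o["ee_rot"],o["width"])
for n in ("scene","top"):
    p,d=snapshot(n); cv2.imwrite(f"pics/{n}0.png",p[:,:,::-1]); np.save(f"{n}_d.npy",d)
    m,R,t=cam(n);print(n,m["fx"],"at",(-R.T@t).round(3),"axis",R[2].round(2))
    for k in "gourd jug jar caddy stand plate mat trivet tin bombilla".split():
        s=silhouettes(n,k)
        for q in s[:2]:
            P=cloud(n,q["pixels"],d)
            if len(P)<5: continue
            print(k,round(q["score"],2),np.array(q["uv"]).round(),len(P),"med",np.median(P,0).round(3),"lo",np.percentile(P,2,0).round(3),"hi",np.percentile(P,98,0).round(3))
E
```

```text
pics
0.0 [ 0.16861109 -0.52296824  0.218318  ] [-3.13938947e+00 -2.13367850e-04  3.11826922e-01] 0.09434211452818146
scene 414.8702597171427 at [1.187 0.552 0.655] axis [-0.55 -0.56 -0.62]
gourd 0.61 [289. 119.] 689 med [ 0.477 -0.301  0.073] lo [ 0.439 -0.344  0.016] hi [ 0.498 -0.284  0.117]
jug 0.81 [274. 173.] 973 med [ 0.676 -0.128  0.061] lo [ 0.634 -0.168  0.01 ] hi [ 0.721 -0.108  0.089]
jar 0.79 [481. 215.] 1551 med [0.483 0.32  0.089] lo [0.371 0.283 0.003] hi [0.495 0.344 0.127]
caddy 0.82 [361. 228.] 1598 med [0.69  0.164 0.089] lo [0.644 0.123 0.033] hi [0.704 0.184 0.123]
caddy 0.72 [276. 193.] 460 med [ 0.693 -0.115  0.008] lo [ 0.622 -0.176  0.003] hi [ 0.722 -0.086  0.01 ]
stand 0.6 [348. 260.] 123 med [0.711 0.167 0.005] lo [ 0.645  0.142 -0.   ] hi [0.725 0.201 0.023]
plate 0.58 [291. 138.] 514 med [ 0.475 -0.308  0.01 ] lo [ 0.396 -0.385  0.004] hi [ 0.523 -0.256  0.017]
mat 0.57 [278. 194.] 508 med [ 0.69  -0.114  0.008] lo [ 0.616 -0.171  0.001] hi [ 0.721 -0.086  0.011]
trivet 0.63 [476. 243.] 1359 med [0.494 0.336 0.023] lo [0.41  0.261 0.006] hi [0.522 0.375 
[... 688 characters left out ...]
caddy 0.66 [258. 183.] 676 med [0.663 0.145 0.103] lo [0.639 0.116 0.037] hi [0.699 0.18  0.126]
stand 0.45 [276. 196.] 8 med [0.65  0.105 0.004] lo [ 0.647  0.102 -0.002] hi [0.655 0.108 0.007]
plate 0.88 [419. 269.] 1343 med [ 0.454 -0.313  0.013] lo [ 0.397 -0.389  0.006] hi [ 0.528 -0.258  0.02 ]
mat 0.74 [356. 202.] 595 med [ 0.65  -0.129  0.01 ] lo [ 0.616 -0.193  0.002] hi [ 0.719 -0.091  0.064]
trivet 0.9 [207. 269.] 908 med [0.441 0.292 0.024] lo [0.403 0.254 0.016] hi [0.517 0.368 0.03 ]
tin 0.71 [302. 258.] 966 med [0.47  0.026 0.052] lo [ 0.428 -0.017  0.047] hi [0.513 0.07  0.057]
bombilla 0.78 [296. 139.] 169 med [0.818 0.044 0.011] lo [0.718 0.024 0.004] hi [0.892 0.065 0.017]
```

Run:
```python
import cv2
a=cv2.imread("pics/scene0.png");b=cv2.imread("pics/top0.png")
cv2.imwrite("pics/s0c.png",cv2.resize(a[80:320,200:560],None,fx=2.2,fy=2.2,interpolation=cv2.INTER_CUBIC))
cv2.imwrite("pics/t0c.png",cv2.resize(b[110:330,150:490],None,fx=2.35,fy=2.35,interpolation=cv2.INTER_CUBIC))
```

```text
(no output)
```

View pics/s0c.png

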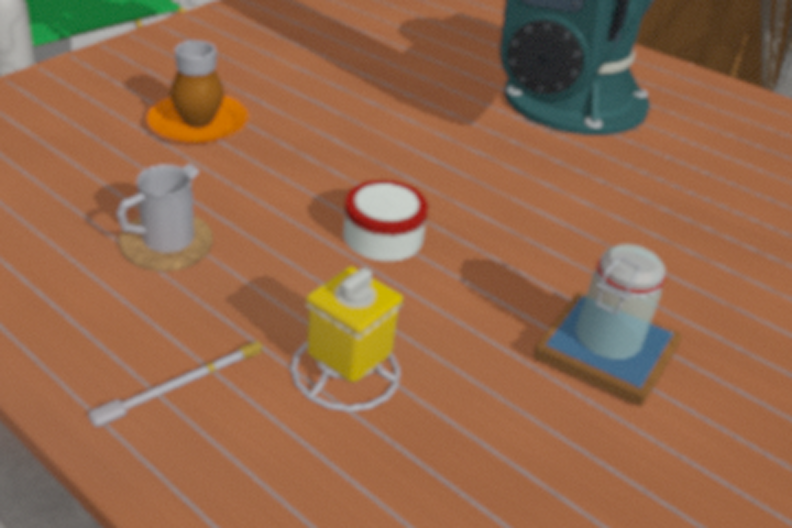

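View pics/t0c.png

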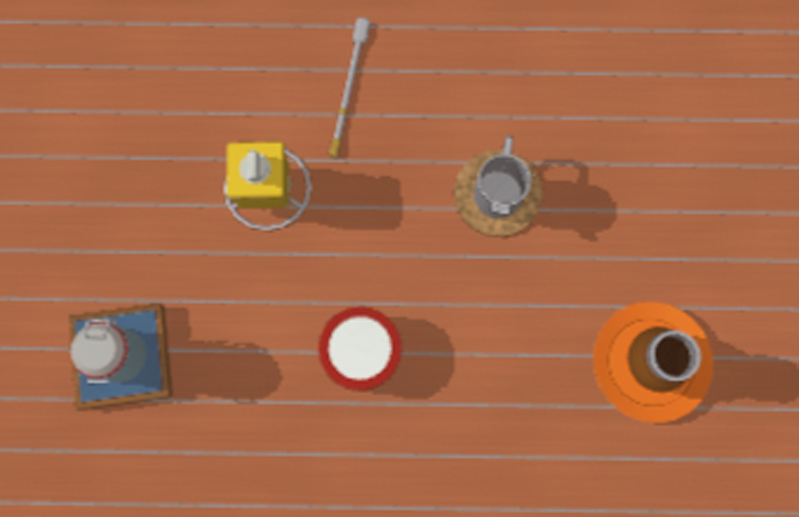

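The scene view shows the caddy on the stand (crop 355,330), the jar on the trivet (620,300), the jug on the mat with its handle pointing away from the robot (165,210), and the gourd on the plate (195,90). In the top view up is +x and left is +y. The bombilla lies beyond the stand, and the tin is in the middle. Next I'll fit exact centres.

```bash
cat >> h.py <<'E'
from scipy.optimize import least_squares
from scipy.spatial import ConvexHull
def circ(P,r=None,x0=None):
    P=P[:,:2]; c0=P.mean(0) if x0 is None else x0
    f=lambda q: np.hypot(*(P-q[:2]).T)-(q[2] if r is None else r)
    s=least_squares(f,[*c0]+([0.04] if r is None else []),loss="soft_l1",f_scale=0.002); return s.x.round(4),round(float(np.median(abs(s.fun))),4)
def best(n,k,i=0):
    s=silhouettes(n,k); return s[i]["pixels"] if len(s)>i else np.zeros((400,640),bool)
def rect(P):
    r=cv2.minAreaRect((P[:,:2]*1000).astype(np.float32)); return np.round(r[0],1),np.round(r[1],1),round(r[2],1)
def outer(P,c,z=None):  # outermost point per bearing bin
    d=P[:,:2]-c; a=np.arctan2(d[:,1],d[:,0]); b=(a*12/np.pi).astype(int); r=np.hypot(*d.T)
    return np.array([P[b==k][np.argsort(r[b==k])[-max(1,(b==k).sum()//40)]] for k in np.unique(b)])
def band(P,a,b): return P[(P[:,2]>a)&(P[:,2]<b)]
E
cat > fit.py <<'E'
from h import *
for n in ("scene","top"):
    p,d=snapshot(n); hsv=cv2.cvtColor(p,cv2.COLOR_RGB2HSV); c=cam(n)
    C=lambda m: cloud(n,m,d,c)
    k5=np.ones((3,3),np.uint8); dil=lambda m:cv2.dilate(m.astype(np.uint8),k5)>0
    print("==",n)
    G=C(best(n,"gourd")); b=band(G,.102,.125); print("gourd collar",len(b),circ(b,.0275))
    J=C(best(n,"jug")); b=band(J,.06,.095); r,_=circ(b,.031); print("jug",len(b),circ(b,.031))
    far=J[(np.hypot(*(J[:,:2]-r[:2]).T)>.042)&(J[:,2]>.025)]; v=far[:,:2].mean(0)-r[:2] if len(far) else [0,0]; print(" handle dir",len(far),np.degrees(np.arctan2(v[1],v[0])))
    A=C(best(n,"jar")); b=band(A,.119,.135); print("jar lid",len(b),np.median(b,0).round(4),rect(b),circ(outer(b,b.mean(0)[:2]),.029)); b=band(A,.03,.09);print(" body",len(b),circ(b,.032))
    K=C(best(n,"caddy")); b=band(K,.097,.108); print("caddy lid",len(b),rect(b),np.median(b[:,2])); b=band(K,.113,.13); print(" knob",rect(b),b[:,2].max())
    xyz=C(np.ones_like(d,bool)); X=back(n,np.indices(d.shape)[::-1].reshape(2,-1).T,d.ravel(),c).reshape(400,640,3)
    reg=lambda x,y,r:np.hypot(X[...,0]-x,X[...,1]-y)<r
    ok=d>0
    pl=reg(.458,-.318,.1)&(hsv[...,1]>150)&(abs(hsv[...,0].astype(int)-13)<6)&(X[...,2]>.005)&(X[...,2]<.025)&ok
    P=X[pl]; print("plate",len(P),np.median(P[:,2]),circ(outer(P,[.458,-.318]),.072))
    P=X[reg(.667,-.138,.07)&(X[...,2]>.0045)&(X[...,2]<.014)&ok]; print("mat",len(P),np.median(P[:,2]).round(4),circ(outer(P,[.667,-.138]),.055))
    P=X[reg(.46,.312,.09)&(X[...,2]>.017)&(X[...,2]<.032)&ok]; print("trivet",len(P),np.median(P[:,2]).round(4),rect(P))
    P=X[reg(.662,.142,.075)&(hsv[...,1]<70)&(X[...,2]<.009)&ok]; print("stand ring",len(P),circ(P,.052),circ(P))
E
python3 fit.py
```

```text
== scene
gourd collar 173 (array([ 0.4627, -0.3197]), 0.0023)
jug 514 (array([ 0.6664, -0.1387]), 0.0021)
 handle dir 59 -6.3403962833997145
jar lid 341 [0.4701 0.3156 0.1249] (array([466.5, 313.1]), array([53.6, 49.2]), 81.2) (array([0.4655, 0.3141]), 0.0029)
 body 666 (array([0.4601, 0.3124]), 0.0007)
caddy lid 566 (array([671.4, 151.3]), array([68.1, 66.6]), 1.3) 0.10192962749194776
 knob (array([672.3, 151.5]), array([32.9, 11.6]), 0.0) 0.12568602906232884
plate 579 0.010889734707290709 (array([ 0.4607, -0.3221]), 0.0008)
mat 511 0.0077 (array([ 0.6688, -0.1381]), 0.0004)
trivet 1220 0.0235 (array([461.4, 315.3]), array([114. , 112.5]), 9.6)
stand ring 330 (array([0.6718, 0.1474]), 0.0021) (array([0.6731, 0.1485, 0.0505]), 0.002)
== top
gourd collar 151 (array([ 0.4623, -0.3217]), 0.0022)
jug 195 (array([ 0.6647, -0.1402]), 0.0021)
 handle dir 16 -8.094052015164493
jar lid 382 [0.4593 0.3094 0.1257] (array([460.7, 309.8]), array([55.3, 55.7]), 83.1) (array([0.4612, 0.3107]), 0.0014)
 body 127 (array([0.4609, 0.3116]), 0.0002)
caddy lid 471 (array([669.9, 148.6]), array([64.6, 65.9]), 1.8) 0.10315415917915023
 knob (array([670.4, 149.3]), array([21.4, 31.1]), 69.7) 0.12960685700131214
plate 1478 0.013024755676446424 (array([ 0.4512, -0.3186]), 0.0217)
mat 716 0.0092 (array([ 0.6634, -0.1416]), 0.0094)
trivet 949 0.0244 (array([460.3, 313.1]), array([112.3, 114.1]), 8.7)
stand ring 148 (array([0.6732, 0.146 ]), 0.0017) (array([0.6735, 0.1463, 0.0524]), 0.0016)
```

Measurements are consistent: the heights match the text, and the two views agree within about 3 mm. The order is: caddy to a parking spot, gourd to stand, jar to plate, jug to trivet, caddy to mat.

Emit:
move_arm(steps=[0, 0, -0.286, 0.35, 0.47, 0, 1, 0, 0, -0.286, 0.35, 0.47, 0, 1, 0, 0, -0.286, 0.35, 0.47, 0, 1, 0, 0, -0.286, 0.35, 0.47, 0, 1, 0, 0, -0.286, 0.35, 0.47, 0, 1, 0, 0, -0.286, 0.35, 0.47, 0, 1, 0, 0, -0.286, 0.35, 0.47, 0, 1, 0, 0, -0.286, 0.35, 0.47, 0, 1, 0, 0, -0.286, 0.35, 0.47, 0, 1, 0, 0, -0.286, 0.35, 0.47, 0, 1, 0, 0, -0.286, 0.35, 0.47, 0, 1, 0, 0, -0.286, 0.35, 0.47, 0, 1])

```text
time: 2.8
tool_pos: [0.52, -0.0507, 0.2196]
ee_rot: [-3.141, -0.001, 0.028]
wrist_force: [-0.0, -1.1, -0.7]
width: 0.0941
finger_force: 0.0
```

Emit:
move_arm(steps=[0, 0, 0, 0.151, 0.2, 0, 1, 0, 0, 0, 0.151, 0.2, 0, 1, 0, 0, 0, 0.151, 0.2, 0, 1, 0, 0, 0, 0.151, 0.2, 0, 1, 0, 0, 0, 0.151, 0.2, 0, 1, 0, 0, 0, 0.151, 0.2, 0, 1, 0, 0, 0, 0.151, 0.2, -0.03, 1, 0, 0, 0, 0.151, 0.2, -0.07, 1])

```text
time: 3.6
tool_pos: [0.6716, 0.1468, 0.152]
ee_rot: [-3.141, -0.007, 0.026]
wrist_force: [0.6, -0.3, 0.5]
width: 0.0939
finger_force: 0.0
```

```bash
cat > w.py <<'E'
from h import *
import sys
def wback(uv,z,c):
    m,R,t=c; u=np.atleast_2d(uv).astype(float)-[m["cx"],m["cy"]]; f=m["fx"]; r=np.hypot(*u.T); a=r/f
    ray=np.c_[np.sin(a)[:,None]*u/np.maximum(r,1e-9)[:,None],np.cos(a)]@R; C=-R.T@t
    return C+ray*((z-C[2])/ray[:,2])[:,None]
if __name__=="__main__":
    o=get_obs(); c=cam("wrist"); print(o["tool_pos"].round(4) if hasattr(o["tool_pos"],"round") else o["tool_pos"])
    p,d=snapshot("wrist"); cv2.imwrite("pics/%s.png"%sys.argv[1],p[:,:,::-1]); print("cam",(-c[1].T@c[2]).round(3))
    for a in sys.argv[2:]:
        k,z=a.split(":"); 
        for s in silhouettes("wrist",k)[:1]: 
            P=wback(np.argwhere(s["pixels"])[:,::-1],float(z),c); print(k,round(s["score"],2),s["uv"],rect(P))
E
python3 w.py w1 caddy:0.102
```

```text
[0.6716 0.1468 0.152 ]
cam [0.735 0.148 0.317]
caddy 0.8 [311.9, 212.9] (array([676.3, 148.1]), array([71.4, 65.1]), 1.6)
```

View pics/w1.png

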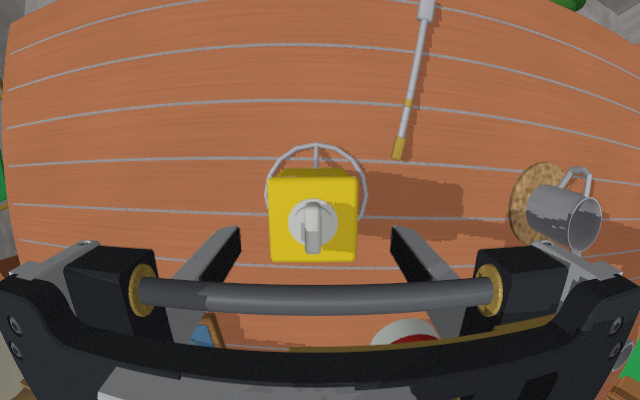

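The wrist view shows the caddy (312,215) centred between the fingers (240 and 392). Descending to grip it.

Emit:
move_arm(steps=[0, 0, 0, 0, 0.002, -0.03, 1, 0, 0, 0, 0, 0.002, -0.06, 1, 0, 0, 0, 0, 0.002, -0.087, 1, 0, 0, 0, 0, 0.002, -0.087, 0.6, 0, 0, 0, 0, 0.002, -0.087, 0.4, 0, 0, 0, 0, 0.002, -0.087, 0.4, 0, 0, 0, 0, 0.002, -0.087, 0.4, 0, 0, 0, 0, 0.002, -0.087, 0.4, 0, 0, 0, 0, 0.002, -0.087, 0.4, 0, 0, 0, 0, 0.002, -0.087, 0.4])

```text
time: 4.7
tool_pos: [0.6714, 0.1486, 0.0657]
ee_rot: [-3.141, -0.005, 0.026]
wrist_force: [0.2, 0.3, 5.7]
width: 0.0656
finger_force: 30.0
```

Emit:
move_arm(steps=[0, 0, 0, 0, 0, 0.02, 0.4, 0, 0, 0, 0, 0, 0.05, 0.4, 0, 0, 0, 0, 0, 0.09, 0.4, 0, 0, 0, -0.025, -0.02, 0.1, 0.4, 0, 0, 0, -0.06, -0.049, 0.1, 0.4, 0, 0, 0, -0.095, -0.077, 0.1, 0.4, 0, 0, 0, -0.13, -0.106, 0.1, 0.4, 0, 0, 0, -0.165, -0.134, 0.1, 0.4, 0, 0, 0, -0.2, -0.163, 0.1, 0.4, 0, 0, 0, -0.235, -0.191, 0.1, 0.4, 0, 0, 0, -0.27, -0.219, 0.1, 0.4, 0, 0, 0, -0.3, -0.244, 0.1, 0.4])

```text
time: 5.9
tool_pos: [0.3675, -0.0961, 0.1622]
ee_rot: [3.141, 0.001, 0.026]
wrist_force: [0.1, -1.2, -2.6]
width: 0.0659
finger_force: 30.0
```

Emit:
move_arm(steps=[0, 0, 0, -0.02, -0.017, 0, 0.4, 0, 0, 0, -0.03, -0.025, -0.02, 0.4, 0, 0, 0, -0.03, -0.025, -0.06, 0.4, 0, 0, 0, -0.03, -0.025, -0.1, 0.4, 0, 0, 0, -0.03, -0.025, -0.115, 0.4, 0, 0, 0, -0.03, -0.025, -0.122, 0.4, 0, 0, 0, -0.03, -0.025, -0.122, 0.4])

```text
time: 6.6
tool_pos: [0.3395, -0.1202, 0.0412]
ee_rot: [-3.141, 0.0, 0.026]
wrist_force: [0.1, -0.4, -1.6]
width: 0.0659
finger_force: 30.0
```

Emit:
move_arm(steps=[0, 0, 0, 0, 0, 0, 0.75, 0, 0, 0, 0, 0, 0, 0.9, 0, 0, 0, 0, 0, 0, 1, 0, 0, 0, 0, 0, 0.03, 1, 0, 0, 0, 0, 0, 0.08, 1, 0, 0, 0, 0, 0, 0.13, 1, 0, 0, 0, 0.02, -0.04, 0.14, 1, 0, 0, 0, 0.045, -0.08, 0.14, 1, 0, 0, 0, 0.07, -0.12, 0.14, 1, 0, 0, 0, 0.095, -0.16, 0.14, 1, 0, 0, 0, 0.123, -0.2005, 0.14, 1, 0, 0, 0, 0.123, -0.2005, 0.14, 1])

```text
time: 7.8
tool_pos: [0.4643, -0.3251, 0.1764]
ee_rot: [-3.139, 0.004, 0.023]
wrist_force: [0.4, 0.5, 0.2]
width: 0.094
finger_force: 0.0
```

```bash
python3 w.py w2 gourd:0.118 plate:0.016
```

```text
[ 0.4643 -0.3251  0.1764]
cam [ 0.53  -0.324  0.341]
gourd 0.74 [313.7, 205.3] (array([ 472.6, -324.9]), array([70.1, 58.6]), 1.4)
plate 0.88 [316.9, 158.4] (array([ 463.4, -325. ]), array([140.8, 142.6]), 62.8)
```

View pics/w2.png

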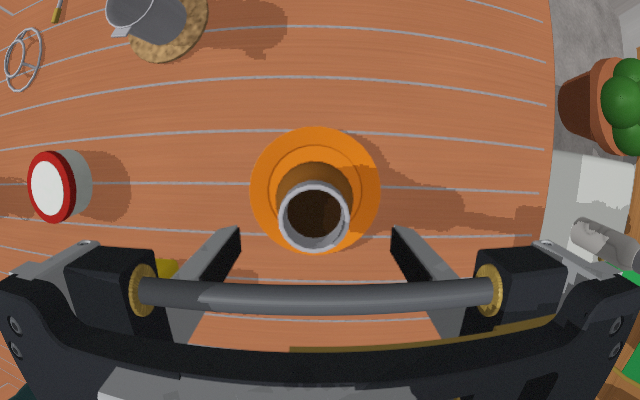

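The wrist view shows the gourd collar (314,217) between the fingers, with the plate under it. The stand (22,60) is empty and the jug and mat (155,20) are untouched. I'll check whether the arm has settled.

Run:
```python
from w import *
o=get_obs();print(o["tool_pos"],o["ee_rot"],o["qvel"]); c=cam("wrist"); p,d=snapshot("wrist");print(get_obs()["tool_pos"])
hsv=cv2.cvtColor(p,cv2.COLOR_RGB2HSV); m=(hsv[...,1]<80)
uv=np.argwhere(m)[:,::-1]; uv=uv[(np.hypot(uv[:,0]-314,uv[:,1]-217)<45)&(uv[:,1]<252)]
P=wback(uv,.118,c); print(len(P),circ(P,.0265,[.463,-.322]))
P=wback(np.argwhere(best("wrist","plate"))[:,::-1],.016,c);print("plate",circ(outer(P,P.mean(0)[:2]),.072))
```

```text
[ 0.46246655 -0.32067909  0.17993225] [-3.14039507e+00  1.08640888e-03  2.56666496e-02] [ 0.01265123 -0.05071279  0.01695666  0.0002517   0.00050109 -0.00032409]
[ 0.46238182 -0.32023187  0.18074038]
2064 (array([ 0.4667, -0.3241]), 0.0029)
plate (array([ 0.463, -0.325]), 0.0013)
```

Emit:
move_arm(steps=[0, 0, 0, 0.001, -0.0015, -0.03, 1, 0, 0, 0, 0.001, -0.0015, -0.06, 1, 0, 0, 0, 0.001, -0.0015, -0.078, 1, 0, 0, 0, 0.001, -0.0015, -0.078, 0.75, 0, 0, 0, 0.001, -0.0015, -0.078, 0.65, 0, 0, 0, 0.001, -0.0015, -0.078, 0.6, 0, 0, 0, 0.001, -0.0015, -0.078, 0.55, 0, 0, 0, 0.001, -0.0015, -0.078, 0.4, 0, 0, 0, 0.001, -0.0015, -0.078, 0.3, 0, 0, 0, 0.001, -0.0015, -0.078, 0.3, 0, 0, 0, 0.001, -0.0015, -0.078, 0.3])

```text
time: 9.15
tool_pos: [0.4643, -0.3231, 0.1036]
ee_rot: [3.14, -0.002, 0.026]
wrist_force: [-0.4, 0.1, 4.7]
width: 0.0539
finger_force: 30.0
```

Emit:
move_arm(steps=[0, 0, 0, 0, 0, 0.015, 0.3, 0, 0, 0, 0, 0, 0.045, 0.3, 0, 0, 0, 0, 0, 0.085, 0.3, 0, 0, 0, 0.01, 0.022, 0.11, 0.3, 0, 0, 0, 0.026, 0.058, 0.12, 0.3, 0, 0, 0, 0.042, 0.094, 0.12, 0.3, 0, 0, 0, 0.058, 0.13, 0.12, 0.3, 0, 0, 0, 0.074, 0.166, 0.12, 0.3, 0, 0, 0, 0.09, 0.202, 0.12, 0.3, 0, 0, 0, 0.106, 0.238, 0.12, 0.3, 0, 0, 0, 0.122, 0.274, 0.12, 0.3, 0, 0, 0, 0.138, 0.31, 0.12, 0.3])

```text
time: 10.35
tool_pos: [0.6017, -0.0108, 0.2222]
ee_rot: [-3.141, 0.002, 0.026]
wrist_force: [0.6, 0.2, -0.7]
width: 0.0538
finger_force: 30.0
```

Emit:
move_arm(steps=[0, 0, 0, 0.016, 0.036, 0, 0.3, 0, 0, 0, 0.032, 0.072, 0, 0.3, 0, 0, 0, 0.048, 0.108, 0, 0.3, 0, 0, 0, 0.06, 0.14, 0, 0.3, 0, 0, 0, 0.068, 0.156, 0, 0.3, 0, 0, 0, 0.0705, 0.16, 0, 0.3, 0, 0, 0, 0.0705, 0.16, 0, 0.3, 0, 0, 0, 0.0705, 0.16, -0.02, 0.3, 0, 0, 0, 0.0705, 0.16, -0.05, 0.3, 0, 0, 0, 0.0705, 0.16, -0.07, 0.3, 0, 0, 0, 0.0705, 0.16, -0.07, 0.3, 0, 0, 0, 0.0705, 0.16, -0.07, 0.3])

```text
time: 11.55
tool_pos: [0.672, 0.1462, 0.1528]
ee_rot: [3.141, 0.001, 0.024]
wrist_force: [0.2, -0.3, -1.1]
width: 0.0541
finger_force: 30.0
```

Run:
```python
from h import *
print(get_obs()["tool_pos"],get_obs()["wrist_force"])
for n in ("scene","top"):
    p,d=snapshot(n); c=cam(n); cv2.imwrite(f"pics/{n}1.png",cv2.resize(p[200:300,290:450] if n=="scene" else p[130:230,200:360],None,fx=4,fy=4)[:,:,::-1])
    X=back(n,np.indices(d.shape)[::-1].reshape(2,-1).T,d.ravel(),c).reshape(400,640,3); hsv=cv2.cvtColor(p,cv2.COLOR_RGB2HSV)
    P=X[(np.hypot(X[...,0]-.6725,X[...,1]-.147)<.07)&(hsv[...,1]<90)&(X[...,2]<.03)&(d>0)]
    print(n,"low",circ(band(P,-.01,.010),.052),"up",len(band(P,.018,.03)),circ(band(P,.018,.03),.029))
    G=C=cloud(n,best(n,"gourd"),d,c); print("gourd",len(G),G.min(0),G.max(0), circ(band(G,.065,.1),.036))
```

```text
[0.67197656 0.14621713 0.15284213] [ 0.15267142 -0.29801819 -1.10763909]
scene low (array([0.6724, 0.148 ]), 0.0039) up 150 (array([0.673 , 0.1491]), 0.0012)
gourd 1440 [ 0.50528976 -0.00334898 -0.00158689] [0.70849308 0.18649729 0.18508506] (array([0.6687, 0.1462]), 0.0022)
top low (array([0.6749, 0.1462]), 0.0027) up 24 (array([0.6707, 0.1461]), 0.0009)h.py:14: RuntimeWarning: Mean of empty slice.
  P=P[:,:2]; c0=P.mean(0) if x0 is None else x0
  ret = um.true_divide(
Traceback (most recent call last):
  File "h.py", line 16, in circ
    s=least_squares(f,[*c0]+([0.04] if r is None else []),loss="soft_l1",f_scale=0.002); return s.x.round(4),round(float(np.median(abs(s.fun))),4)
ValueError: Initial guess is outside of provided bounds
```

View pics/scene1.png

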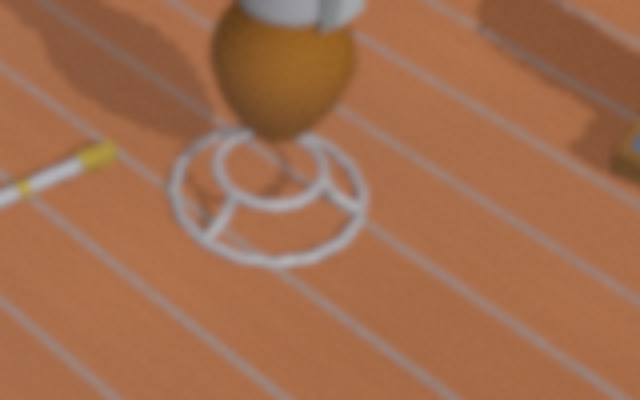

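The gourd hangs upright over the ring (crop: foot at 280,140, ring centre at 270,170). The same-camera comparison says to shift about +3 mm in x and +2 mm in y, then lower.

Emit:
move_arm(steps=[0, 0, 0, 0.003, 0.002, 0, 0.3, 0, 0, 0, 0.003, 0.002, -0.015, 0.3, 0, 0, 0, 0.003, 0.002, -0.025, 0.3, 0, 0, 0, 0.003, 0.002, -0.032, 0.3, 0, 0, 0, 0.003, 0.002, -0.038, 0.3, 0, 0, 0, 0.003, 0.002, -0.042, 0.3, 0, 0, 0, 0.003, 0.002, -0.044, 0.3, 0, 0, 0, 0.003, 0.002, -0.044, 0.3])

```text
time: 12.55
tool_pos: [0.6753, 0.1484, 0.1092]
ee_rot: [3.14, -0.0, 0.025]
wrist_force: [-2.2, -3.4, 0.8]
width: 0.0538
finger_force: 30.0
```

Emit:
move_arm(steps=[0, 0, 0, -0.0015, -0.002, 0, 0.3, 0, 0, 0, -0.0015, -0.002, -0.001, 0.3, 0, 0, 0, -0.0015, -0.002, -0.002, 0.3, 0, 0, 0, -0.0015, -0.002, -0.002, 0.3])

```text
time: 12.95
tool_pos: [0.674, 0.1472, 0.1072]
ee_rot: [3.141, -0.001, 0.026]
wrist_force: [-0.4, -3.3, 2.8]
width: 0.054
finger_force: 30.0
```

Emit:
move_arm(steps=[0, 0, 0, -0.0015, -0.003, 0, 0.3, 0, 0, 0, -0.0015, -0.003, 0, 0.65, 0, 0, 0, -0.0015, -0.003, 0, 0.8, 0, 0, 0, -0.0015, -0.003, 0, 1, 0, 0, 0, -0.0015, -0.003, 0, 1, 0, 0, 0, -0.0015, -0.003, 0.03, 1, 0, 0, 0, -0.0015, -0.003, 0.075, 1, 0, 0, 0, -0.04, 0.027, 0.085, 1, 0, 0, 0, -0.08, 0.058, 0.085, 1, 0, 0, 0, -0.12, 0.09, 0.085, 1, 0, 0, 0, -0.16, 0.122, 0.085, 1, 0, 0, 0, -0.195, 0.15, 0.085, 1])

```text
time: 14.15
tool_pos: [0.4769, 0.2985, 0.1915]
ee_rot: [-3.141, -0.0, 0.026]
wrist_force: [-0.3, 0.6, -0.1]
width: 0.094
finger_force: 0.0
```

Emit:
move_arm(steps=[0, 0, -0.026, -0.0185, 0.0155, 0, 1, 0, 0, -0.026, -0.0185, 0.0155, 0, 1, 0, 0, -0.026, -0.0185, 0.0155, 0, 1])

```text
time: 14.45
tool_pos: [0.4602, 0.3131, 0.1916]
ee_rot: [3.141, -0.001, 0.001]
wrist_force: [-0.4, 0.1, -0.4]
width: 0.0942
finger_force: 0.0
```

```bash
python3 w.py w3 jar:0.128
python3 - <<'E'
from h import *
p,d=snapshot("scene"); c=cam("scene"); G=cloud("scene",best("scene","gourd"),d,c); print("gourd",len(G),G.max(0),circ(band(G,.035,.07),.0375),"collar",circ(band(G,.105,.121),.0275))
E
```

```text
[0.4602 0.3131 0.1916]
cam [0.525 0.313 0.356]
jar 0.72 [320.1, 207.0] (array([468. , 310.5]), array([69.3, 56.1]), 0.0)
gourd 1381 [0.7104664  0.18619449 0.12351383] (array([0.6703, 0.1469]), 0.0011) collar (array([0.6726, 0.149 ]), 0.0021)
```

View pics/w3.png

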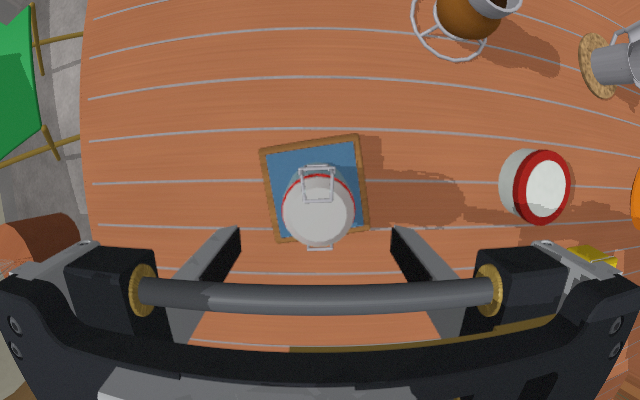

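The wrist view shows the jar at yaw 0, with its clip at (318,182) and hinge at (320,248), centred between the fingers. The gourd stands upright in the stand (465,15).

Emit:
move_arm(steps=[0, 0, 0, 0.0005, -0.0015, -0.04, 1, 0, 0, 0, 0.0005, -0.0015, -0.08, 1, 0, 0, 0, 0.0005, -0.0015, -0.115, 1, 0, 0, 0, 0.0005, -0.0015, -0.13, 1, 0, 0, 0, 0.0005, -0.0015, -0.13, 0.75, 0, 0, 0, 0.0005, -0.0015, -0.13, 0.65, 0, 0, 0, 0.0005, -0.0015, -0.13, 0.55, 0, 0, 0, 0.0005, -0.0015, -0.13, 0.4, 0, 0, 0, 0.0005, -0.0015, -0.13, 0.4, 0, 0, 0, 0.0005, -0.0015, -0.13, 0.4, 0, 0, 0, 0.0005, -0.0015, -0.13, 0.4])

```text
time: 15.75
tool_pos: [0.4622, 0.3116, 0.0639]
ee_rot: [-3.141, -0.004, -0.0]
wrist_force: [-0.2, -1.8, 7.1]
width: 0.0639
finger_force: 30.0
```

Emit:
move_arm(steps=[0, 0, 0, 0, 0, 0.015, 0.4, 0, 0, 0, 0, 0, 0.045, 0.4, 0, 0, 0, 0, -0.01, 0.08, 0.4, 0, 0, 0, 0, -0.03, 0.1, 0.4, 0, 0, 0, 0, -0.06, 0.1, 0.4, 0, 0, 0, 0, -0.1, 0.1, 0.4, 0, 0, 0, 0, -0.14, 0.1, 0.4, 0, 0, 0, 0, -0.18, 0.1, 0.4, 0, 0, 0, 0, -0.22, 0.1, 0.4, 0, 0, 0, 0, -0.26, 0.1, 0.4, 0, 0, 0, 0, -0.3, 0.1, 0.4, 0, 0, 0, 0, -0.34, 0.1, 0.4])

```text
time: 16.95
tool_pos: [0.4599, -0.0295, 0.1614]
ee_rot: [-3.141, 0.001, 0.0]
wrist_force: [0.4, -0.0, -3.6]
width: 0.0637
finger_force: 30.0
```

Emit:
move_arm(steps=[0, 0, 0, 0, -0.04, 0, 0.4, 0, 0, 0, 0, -0.08, 0, 0.4, 0, 0, 0, 0, -0.12, 0, 0.4, 0, 0, 0, 0, -0.16, 0, 0.4, 0, 0, 0, 0, -0.2, 0, 0.4, 0, 0, 0, 0, -0.235, 0, 0.4, 0, 0, 0, 0, -0.265, 0, 0.4, 0, 0, 0, 0, -0.285, 0, 0.4, 0, 0, 0, 0, -0.293, 0, 0.4, 0, 0, 0, 0, -0.293, -0.03, 0.4, 0, 0, 0, 0, -0.293, -0.06, 0.4, 0, 0, 0, 0, -0.293, -0.075, 0.4])

```text
time: 18.15
tool_pos: [0.4595, -0.319, 0.0834]
ee_rot: [-3.137, 0.004, 0.001]
wrist_force: [-0.9, 1.3, -5.1]
width: 0.064
finger_force: 30.0
```

Run:
```python
from h import *
for n in ("scene","top"):
    p,d=snapshot(n); c=cam(n); cv2.imwrite(f"pics/{n}2.png",cv2.resize(p[80:180,230:390] if n=="scene" else p[210:310,360:520],None,fx=4,fy=4)[:,:,::-1])
    X=back(n,np.indices(d.shape)[::-1].reshape(2,-1).T,d.ravel(),c).reshape(400,640,3); hsv=cv2.cvtColor(p,cv2.COLOR_RGB2HSV)
    pl=(np.hypot(X[...,0]-.462,X[...,1]+.322)<.085)&(hsv[...,1]>215)&(hsv[...,0]>8)&(hsv[...,0]<18)&(X[...,2]>.004)&(X[...,2]<.025)&(d>0)
    P=X[pl]; print(n,len(P),circ(outer(P,[.462,-.322]),.072))
    A=cloud(n,best(n,"jar"),d,c); print("jar",len(A),circ(band(A,.04,.09),.032),A.min(0))
print(get_obs()["tool_pos"],get_obs()["wrist_force"])
```

```text
scene 609 (array([ 0.4649, -0.321 ]), 0.0041)h.py:14: RuntimeWarning: Mean of empty slice.
  P=P[:,:2]; c0=P.mean(0) if x0 is None else x0
  ret = um.true_divide(
Traceback (most recent call last):
  File "h.py", line 16, in circ
    s=least_squares(f,[*c0]+([0.04] if r is None else []),loss="soft_l1",f_scale=0.002); return s.x.round(4),round(float(np.median(abs(s.fun))),4)
ValueError: Initial guess is outside of provided bounds
```

View pics/scene2.png

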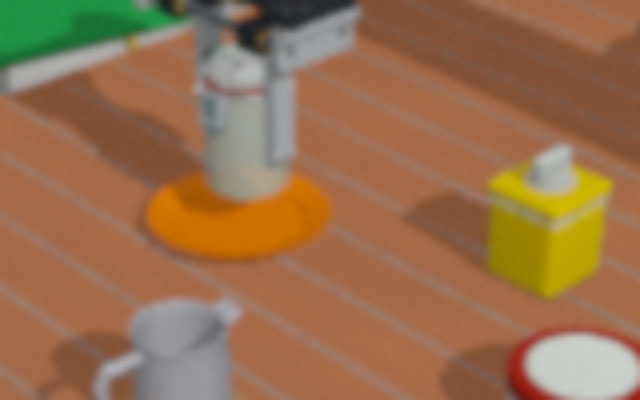

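The jar is held upright over the plate, and the parked caddy stands at (548,225). Lowering it.

Emit:
move_arm(steps=[0, 0, 0, 0.002, -0.0015, -0.015, 0.4, 0, 0, 0, 0.002, -0.0015, -0.026, 0.4, 0, 0, 0, 0.002, -0.0015, -0.034, 0.4, 0, 0, 0, 0.002, -0.0015, -0.037, 0.4, 0, 0, 0, 0.002, -0.0015, -0.037, 0.4, 0, 0, 0, 0.002, -0.0015, -0.037, 0.4])

```text
time: 18.85
tool_pos: [0.463, -0.3233, 0.05]
ee_rot: [3.141, -0.001, -0.0]
wrist_force: [0.1, 0.5, -3.3]
width: 0.0639
finger_force: 30.0
```

Emit:
move_arm(steps=[0, 0, 0, 0, 0, -0.001, 0.4, 0, 0, 0, 0, 0, -0.002, 0.4, 0, 0, 0, 0, 0, -0.003, 0.4, 0, 0, 0, 0, 0, -0.003, 0.4])

```text
time: 19.25
tool_pos: [0.463, -0.3233, 0.0479]
ee_rot: [3.141, -0.001, -0.0]
wrist_force: [-2.7, 1.8, 3.9]
width: 0.0637
finger_force: 30.0
```

Emit:
move_arm(steps=[0, 0, 0, 0, 0, 0, 0.75, 0, 0, 0, 0, 0, 0, 0.9, 0, 0, 0, 0, 0, 0, 1, 0, 0, 0, 0, 0, 0.03, 1, 0, 0, 0, 0, 0, 0.075, 1, 0, 0, 0, 0, 0, 0.12, 1, 0, 0, -0.06, 0.02, 0.018, 0.14, 1, 0, 0, -0.122, 0.054, 0.049, 0.14, 1, 0, 0, -0.122, 0.09, 0.082, 0.14, 1, 0, 0, -0.122, 0.126, 0.115, 0.14, 1, 0, 0, -0.122, 0.162, 0.148, 0.14, 1, 0, 0, -0.122, 0.192, 0.175, 0.14, 1])

```text
time: 20.45
tool_pos: [0.6564, -0.1458, 0.1862]
ee_rot: [-3.141, -0.0, -0.121]
wrist_force: [-0.3, -0.9, 0.1]
width: 0.0939
finger_force: 0.0
```

Emit:
move_arm(steps=[0, 0, 0, 0.0105, 0.0085, -0.02, 1, 0, 0, 0, 0.0105, 0.0085, -0.04, 1, 0, 0, 0, 0.0105, 0.0085, -0.04, 1, 0, 0, 0, 0.0105, 0.0085, -0.04, 1])

```text
time: 20.85
tool_pos: [0.665, -0.1396, 0.146]
ee_rot: [-3.142, 0.001, -0.122]
wrist_force: [-0.2, -0.9, 0.5]
width: 0.094
finger_force: 0.0
```

```bash
python3 w.py w4 jug:0.088
python3 - <<'E'
from h import *
for n in ("scene","top"):
    p,d=snapshot(n); c=cam(n); A=cloud(n,best(n,"jar"),d,c); print("jar",len(A),circ(band(A,.02,.075),.032),A.max(0))
E
```

```text
[ 0.665  -0.1396  0.146 ]
cam [ 0.73  -0.148  0.31 ]
jug 0.57 [316.0, 212.7] (array([ 673.3, -139.4]), array([94. , 61.1]), 20.1)
jar 168 (array([ 0.4602, -0.321 ]), 0.0012) [ 0.48119554 -0.28503869  0.07034921]
jar 631 (array([ 0.4611, -0.323 ]), 0.0003) [ 0.50057142 -0.29048567  0.11643827]
```

View pics/w4.png

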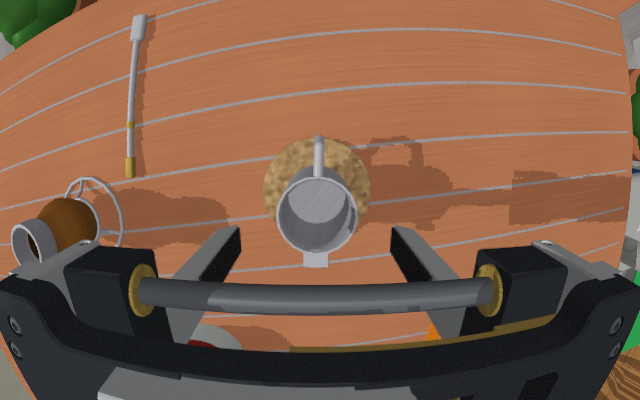

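The wrist view shows the jug (318,215) with its handle straight ahead at (319,150), aligned with the fingers. The jar is on the plate to within about 2 mm.

Emit:
move_arm(steps=[0, 0, 0, 0.0005, 0, -0.035, 1, 0, 0, 0, 0.0005, 0, -0.07, 1, 0, 0, 0, 0.0005, 0, -0.09, 1, 0, 0, 0, 0.0005, 0, -0.099, 1, 0, 0, 0, 0.0005, 0, -0.099, 0.75, 0, 0, 0, 0.0005, 0, -0.099, 0.65, 0, 0, 0, 0.0005, 0, -0.099, 0.55, 0, 0, 0, 0.0005, 0, -0.099, 0.4, 0, 0, 0, 0.0005, 0, -0.099, 0.4, 0, 0, 0, 0.0005, 0, -0.099, 0.4, 0, 0, 0, 0.0005, 0, -0.099, 0.4])

```text
time: 22.25
tool_pos: [0.6666, -0.1399, 0.0493]
ee_rot: [3.141, -0.003, -0.122]
wrist_force: [0.2, -0.9, 5.5]
width: 0.0622
finger_force: 30.0
```

Emit:
move_arm(steps=[0, 0, 0, 0, 0, 0.015, 0.4, 0, 0, 0, 0, 0, 0.045, 0.4, 0, 0, 0, 0, 0, 0.085, 0.4, 0, 0, 0, -0.008, 0.018, 0.11, 0.4, 0, 0, 0, -0.022, 0.048, 0.12, 0.4, 0, 0, 0, -0.038, 0.084, 0.12, 0.4, 0, 0, 0, -0.054, 0.12, 0.12, 0.4, 0, 0, 0, -0.07, 0.156, 0.12, 0.4, 0, 0, 0, -0.086, 0.192, 0.12, 0.4, 0, 0, 0, -0.103, 0.228, 0.12, 0.4, 0, 0, 0, -0.119, 0.264, 0.12, 0.4, 0, 0, 0, -0.135, 0.3, 0.12, 0.4])

```text
time: 23.45
tool_pos: [0.5293, 0.1619, 0.1674]
ee_rot: [3.141, 0.001, -0.122]
wrist_force: [1.3, 0.2, -1.3]
width: 0.0626
finger_force: 30.0
```

Emit:
move_arm(steps=[0, 0, 0, -0.016, 0.036, 0, 0.4, 0, 0, 0, -0.032, 0.072, 0, 0.4, 0, 0, 0, -0.048, 0.106, 0, 0.4, 0, 0, 0, -0.06, 0.134, 0, 0.4, 0, 0, 0, -0.067, 0.149, 0, 0.4, 0, 0, 0, -0.07, 0.1535, 0, 0.4, 0, 0, 0, -0.07, 0.1535, -0.03, 0.4, 0, 0, 0, -0.07, 0.1535, -0.06, 0.4, 0, 0, 0, -0.07, 0.1535, -0.085, 0.4, 0, 0, 0, -0.07, 0.1535, -0.095, 0.4, 0, 0, 0, -0.07, 0.1535, -0.1, 0.4, 0, 0, 0, -0.07, 0.1535, -0.1, 0.4])

```text
time: 24.65
tool_pos: [0.4612, 0.3135, 0.0677]
ee_rot: [3.141, -0.0, -0.123]
wrist_force: [0.2, 0.3, -0.6]
width: 0.0623
finger_force: 30.0
```

Run:
```python
from h import *
print(get_obs()["tool_pos"],get_obs()["wrist_force"])
for n in ("scene","top"):
    p,d=snapshot(n); c=cam(n); A=cloud(n,best(n,"jug"),d,c); b=band(A,.045,.11); print(n,len(A),circ(b,.031) if len(b)>9 else "")
    T=band(cloud(n,best(n,"trivet"),d,c),.017,.032); print("trivet",len(T),rect(T) if len(T)>9 else "")
```

```text
[0.46122005 0.3135017  0.06772884] [ 0.2025892   0.33631998 -0.59331   ]
scene 1237 (array([0.4618, 0.3149]), 0.0019)
trivet 1124 (array([460.8, 314.6]), array([115.8, 112.4]), 8.8)
top 122 (array([0.5004, 0.2771]), 0.0017)
trivet 345 (array([462. , 298.1]), array([111. ,  84.4]), 9.7)
```

Emit:
move_arm(steps=[0, 0, 0, 0, 0, -0.001, 0.4, 0, 0, 0, 0, 0, -0.002, 0.4, 0, 0, 0, 0, 0, -0.003, 0.4, 0, 0, 0, 0, 0, -0.003, 0.4])

```text
time: 25.35
tool_pos: [0.4608, 0.3141, 0.0654]
ee_rot: [-3.141, -0.0, -0.122]
wrist_force: [-2.3, -0.7, 3.7]
width: 0.0623
finger_force: 30.0
```

Emit:
move_arm(steps=[0, 0, 0, 0, 0, 0, 0.75, 0, 0, 0, 0, 0, 0, 0.9, 0, 0, 0, 0, 0, 0, 1, 0, 0, 0, 0, 0, 0.03, 1, 0, 0, 0, 0, 0, 0.075, 1, 0, 0, 0, 0, 0, 0.11, 1, 0, 0, 0.08, -0.008, -0.03, 0.12, 1, 0, 0, 0.148, -0.021, -0.075, 0.12, 1, 0, 0, 0.148, -0.033, -0.12, 0.12, 1, 0, 0, 0.148, -0.046, -0.165, 0.12, 1, 0, 0, 0.148, -0.058, -0.21, 0.12, 1, 0, 0, 0.148, -0.071, -0.255, 0.12, 1])

```text
time: 26.55
tool_pos: [0.389, 0.0575, 0.1844]
ee_rot: [3.141, -0.001, 0.027]
wrist_force: [0.8, -0.8, 0.1]
width: 0.094
finger_force: 0.0
```

Emit:
move_arm(steps=[0, 0, 0, -0.013, -0.045, 0, 1, 0, 0, 0, -0.025, -0.09, 0, 1, 0, 0, 0, -0.038, -0.135, 0, 1, 0, 0, 0, -0.047, -0.165, 0, 1, 0, 0, 0, -0.05, -0.179, 0, 1, 0, 0, 0, -0.05, -0.179, -0.02, 1, 0, 0, 0, -0.05, -0.179, -0.05, 1, 0, 0, 0, -0.05, -0.179, -0.05, 1, 0, 0, 0, -0.05, -0.179, -0.05, 1])

```text
time: 27.45
tool_pos: [0.3395, -0.1199, 0.1345]
ee_rot: [-3.141, 0.001, 0.026]
wrist_force: [1.2, 0.0, 0.8]
width: 0.0942
finger_force: 0.0
```

```bash
python3 w.py w5 caddy:0.078
python3 - <<'E'
from h import *
for n in ("scene","top"):
    p,d=snapshot(n); c=cam(n); A=cloud(n,best(n,"jug"),d,c); b=band(A,.045,.11); print(n,len(A),circ(b,.031), A[:,2].max())
    hsv=cv2.cvtColor(p,cv2.COLOR_RGB2HSV); X=back(n,np.indices(d.shape)[::-1].reshape(2,-1).T,d.ravel(),c).reshape(400,640,3)
    P=X[(np.hypot(X[...,0]-.667,X[...,1]+.139)<.075)&(X[...,2]>.0045)&(X[...,2]<.02)&(d>0)]; print("mat",len(P),circ(outer(P,[.667,-.139]),.055))
    K=cloud(n,best(n,"caddy"),d,c); print("caddy",rect(band(K,.07,.09)) if len(K)>20 else "")
E
```

```text
[ 0.3395 -0.1199  0.1345]
cam [ 0.404 -0.119  0.299]
caddy 0.88 [314.0, 211.2] (array([ 344.1, -120.8]), array([71.1, 66. ]), 1.5)
scene 1270 (array([0.4611, 0.3154]), 0.0018) 0.10655309344876457
mat 870 (array([ 0.6688, -0.1388]), 0.0004)
caddy (array([ 339.7, -117.5]), array([71. , 66.8]), 1.6)
top 686 (array([0.4612, 0.3131]), 0.002) 0.11231586889004493
mat 1143 (array([ 0.6633, -0.138 ]), 0.0153)
caddy (array([0., 0.]), array([0., 0.]), 0.0)
```

View pics/w5.png

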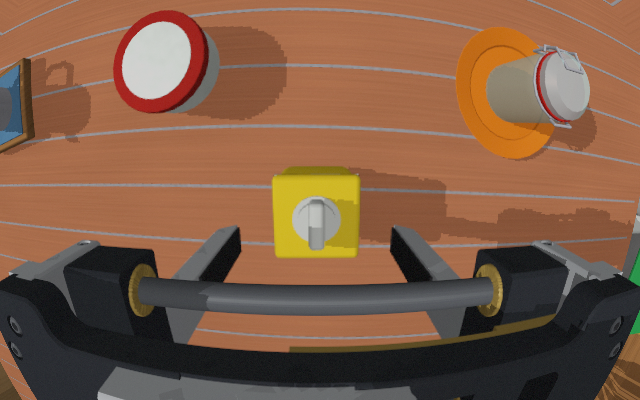

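The wrist view shows the caddy (317,215) centred between the fingers, and the jar standing on the plate (520,85). Picking up the caddy.

Emit:
move_arm(steps=[0, 0, 0, 0, 0, -0.035, 1, 0, 0, 0, 0, 0, -0.07, 1, 0, 0, 0, 0, 0, -0.09, 1, 0, 0, 0, 0, 0, -0.092, 1, 0, 0, 0, 0, 0, -0.092, 0.75, 0, 0, 0, 0, 0, -0.092, 0.6, 0, 0, 0, 0, 0, -0.092, 0.4, 0, 0, 0, 0, 0, -0.092, 0.4, 0, 0, 0, 0, 0, -0.092, 0.4, 0, 0, 0, 0, 0, -0.092, 0.4])

```text
time: 28.85
tool_pos: [0.3406, -0.1205, 0.0437]
ee_rot: [3.14, -0.002, 0.026]
wrist_force: [-0.3, -0.3, 6.2]
width: 0.0659
finger_force: 30.0
```

Emit:
move_arm(steps=[0, 0, 0, 0, 0, 0.015, 0.4, 0, 0, 0, 0, 0, 0.045, 0.4, 0, 0, 0, 0, 0, 0.085, 0.4, 0, 0, 0, 0.025, -0.0015, 0.1, 0.4, 0, 0, 0, 0.06, -0.003, 0.1, 0.4, 0, 0, 0, 0.098, -0.005, 0.1, 0.4, 0, 0, 0, 0.136, -0.007, 0.1, 0.4, 0, 0, 0, 0.174, -0.009, 0.1, 0.4, 0, 0, 0, 0.212, -0.012, 0.1, 0.4, 0, 0, 0, 0.25, -0.015, 0.1, 0.4, 0, 0, 0, 0.283, -0.017, 0.1, 0.4, 0, 0, 0, 0.31, -0.0185, 0.1, 0.4])

```text
time: 30.05
tool_pos: [0.6507, -0.1383, 0.1402]
ee_rot: [-3.141, 0.003, 0.026]
wrist_force: [0.4, 0.0, -2.4]
width: 0.0656
finger_force: 30.0
```

Emit:
move_arm(steps=[0, 0, 0, 0.014, -0.0005, 0, 0.4, 0, 0, 0, 0.018, -0.0005, 0, 0.4, 0, 0, 0, 0.018, -0.0005, -0.03, 0.4, 0, 0, 0, 0.018, -0.0005, -0.06, 0.4, 0, 0, 0, 0.018, -0.0005, -0.08, 0.4, 0, 0, 0, 0.018, -0.0005, -0.087, 0.4, 0, 0, 0, 0.018, -0.0005, -0.089, 0.4, 0, 0, 0, 0.018, -0.0005, -0.089, 0.4])

```text
time: 30.85
tool_pos: [0.6678, -0.1391, 0.0541]
ee_rot: [3.141, -0.001, 0.026]
wrist_force: [0.5, 0.9, -1.9]
width: 0.066
finger_force: 30.0
```

Run:
```python
from h import *
print(get_obs()["tool_pos"],get_obs()["wrist_force"])
for n in ("scene",):
    p,d=snapshot(n); c=cam(n); cv2.imwrite("pics/s5.png",cv2.resize(p[110:230,210:370],None,fx=4,fy=4)[:,:,::-1])
    K=cloud(n,best(n,"caddy"),d,c); print("caddy",rect(band(K,.02,.095)),K.min(0))
```

```text
[ 0.66782304 -0.13914122  0.05406546] [ 0.53973164  0.94771259 -1.91014421]
caddy (array([ 678.6, -128.3]), array([57.9, 84. ]), 28.8) [ 6.05675922e-01 -1.67055649e-01  2.16414646e-04]
```

View pics/s5.png

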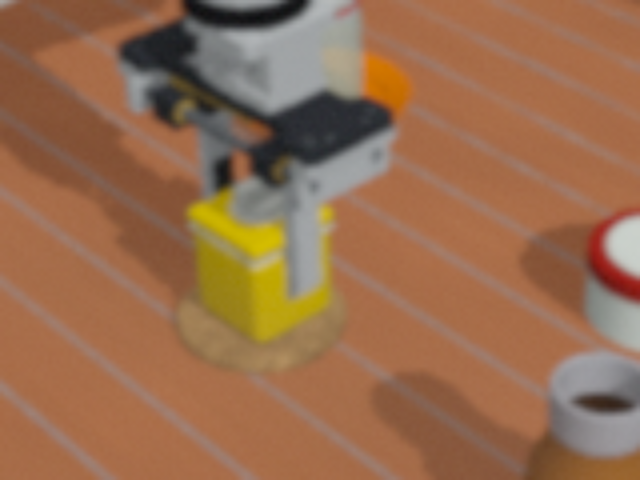

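The caddy hangs upright over the middle of the mat (262,310). Lowering the last few millimetres.

Emit:
move_arm(steps=[0, 0, 0, 0, 0, -0.001, 0.4, 0, 0, 0, 0, 0, -0.002, 0.4, 0, 0, 0, 0, 0, -0.003, 0.4, 0, 0, 0, 0, 0, -0.004, 0.4, 0, 0, 0, 0, 0, -0.004, 0.4])

```text
time: 31.45
tool_pos: [0.6681, -0.1391, 0.0519]
ee_rot: [3.141, -0.002, 0.026]
wrist_force: [-3.8, 0.8, 5.5]
width: 0.0659
finger_force: 30.0
```

Contact. Releasing and retreating.

Emit:
move_arm(steps=[0, 0, 0, 0, 0, 0, 0.75, 0, 0, 0, 0, 0, 0, 0.9, 0, 0, 0, 0, 0, 0, 1, 0, 0, 0, 0, 0, 0.03, 1, 0, 0, 0, 0, 0, 0.075, 1, 0, 0, 0, 0, 0, 0.12, 1, 0, 0, 0, -0.03, -0.03, 0.15, 1, 0, 0, 0, -0.07, -0.06, 0.17, 1, 0, 0, 0, -0.11, -0.09, 0.17, 1, 0, 0, 0, -0.15, -0.12, 0.17, 1, 0, 0, 0, -0.19, -0.15, 0.17, 1, 0, 0, 0, -0.23, -0.18, 0.17, 1])

```text
time: 32.65
tool_pos: [0.4404, -0.3167, 0.2195]
ee_rot: [3.141, -0.0, 0.026]
wrist_force: [0.3, 0.2, 0.4]
width: 0.0944
finger_force: 0.0
```

Emit:
move_arm(steps=[0, 0, 0, -0.04, -0.04, 0, 1, 0, 0, 0, -0.08, -0.08, 0, 1, 0, 0, 0, -0.12, -0.12, 0, 1, 0, 0, 0, -0.15, -0.15, 0, 1, 0, 0, 0, -0.17, -0.17, 0, 1, 0, 0, 0, -0.17, -0.17, 0, 1])

```text
time: 33.25
tool_pos: [0.2681, -0.4888, 0.2187]
ee_rot: [3.141, 0.002, 0.019]
wrist_force: [0.1, 0.5, 0.9]
width: 0.0939
finger_force: 0.0
```

Run:
```python
from h import *
for n in ("scene","top"):
    p,d=snapshot(n); c=cam(n); cv2.imwrite(f"pics/{n}9.png",cv2.resize(p[80:320,200:560],None,fx=2.2,fy=2.2)[:,:,::-1])
    C=lambda k:cloud(n,best(n,k),d,c)
    G=C("gourd");print(n,"gourd",circ(band(G,.105,.125),.0275),G[:,2].max())
    J=C("jug");print("jug",circ(band(J,.07,.11),.031),J[:,2].max())
    A=C("jar");print("jar",circ(band(A,.02,.075),.032),A[:,2].max())
    K=C("caddy");print("caddy",rect(band(K,.08,.092)),K[:,2].max())
    for k in ("tin","bombilla"): print(k,np.median(C(k),0).round(3))
```

```text
scene gourd (array([0.6722, 0.1487]), 0.0021) 0.12316987969022557
jug (array([0.4614, 0.3156]), 0.0021) 0.10720002197454948
jar (array([ 0.4599, -0.3213]), 0.0011) 0.1135314223643173
caddy (array([ 666.8, -135.1]), array([66.3, 64.9]), 1.1) 0.11005258414430344
tin [0.49  0.042 0.049]
bombilla [0.826 0.047 0.008]
top gourd (array([0.6705, 0.1457]), 0.0023) 0.12739917554261332
jug (array([0.4605, 0.3132]), 0.0022) 0.11151501091530924
jar (array([ 0.461, -0.323]), 0.0004) 0.1168535990181017
caddy (array([ 666. , -138.7]), array([65.9, 66.6]), 0.9) 0.11335641627442757
tin [0.47  0.026 0.052]
bombilla [0.818 0.044 0.01 ]
```

View pics/scene9.png

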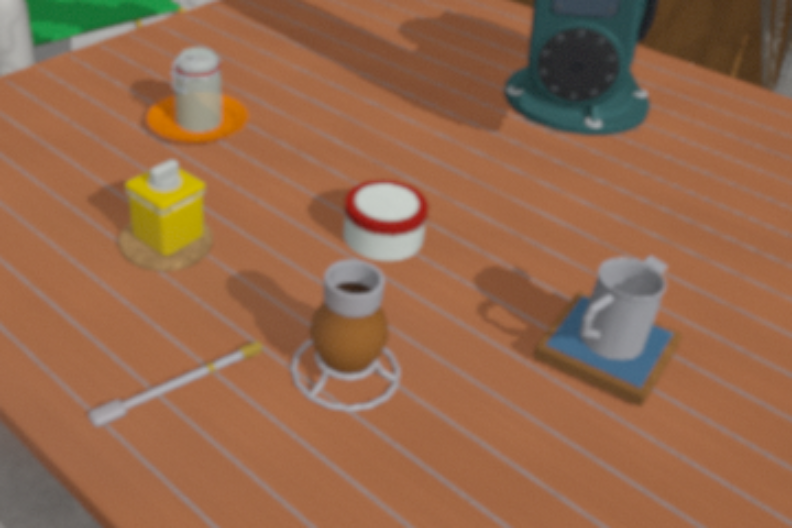

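All four stand upright on their own places: gourd (350,320), jar (200,90), caddy (165,210) and jug (625,310). The tin and bombilla have not moved.

```bash
python3 -c "
from bench import *
print(close_job())"
```

```text
the job is handed in; nothing more can be done
None
```

I handed the job in after about 33 s of robot time: the gourd is in the stand, the jar on the plate, the caddy on the mat and the jug on the trivet, each within about 4 mm of centre and upright by the last camera check; the tin and bombilla were left alone, and the verdict was not shown.

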